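# Hold the spring clip open around the mount board for a colleague

### The arm

A 6-joint arm with a two-finger parallel gripper is mounted at the origin on the work surface. World frame = base frame: x ahead of the robot, y to its left, z up, the work surface at z = 0. Lengths are in mm, angles in rad, forces in N, time in s.
With the tool pointing down it reaches from about 375 to 900 mm from the base axis. Payload 3.1 kg.
Tool frame: the origin (TCP) lies at the very end of the fingers, on their centre line; the grasp point (between the pads) lies 19 mm behind it (bot.grasp_offset is the distance from the TCP to the grasp point, in mm); z points along the fingers, x is the direction in which the jaws open and shut, and the axes are right-handed (so a half turn about z gives the same grasp; the last joint's range is limited). The gripper opens to 87 mm and grips with 3 to 60 N. Pads are 19 mm wide; open, the fingers measure 117 mm over their backs; the gripper's body (75 mm by 190 mm) begins 51 mm behind the grasp point.
Start: joints at [1.169, 0.527, 1.433, -0, 1.181, -0.178], TCP at [138.67, 609.399, 199.948] pointing down, gripper open.
Joint ranges: [-3.08, 3.08], [-0.75, 2.2], [0.22, 2.44], [-1.43, 4.57], [0, 2.65], [-2.85, 2.85]. Speed limits (rad/s): [2.79, 2.79, 3.14, 3.14, 3.14, 3.14].

### API

Orientations are given as a unit quaternion [w, x, y, z].
In Python, from workcell import bot, cams gives the robot as it stands.
- The arm moves only by the tool arm_command, never from a script. Its arguments are lists of equal length, an entry for each row: "delta_pos": the shift along the tool's x, y, z in cm, a list of three; "rot": the turn, a rotation vector about the tool's x, y, z in units of 8 degrees (1.0 is 8 degrees), a list of three. A call has 1 to 12 rows; each row is the pose to reach, as a shift and turn from the pose measured when the call began, along the tool's axes at that moment; what a row does not reach only later rows make up. A row lasts 1/10 s, in which the tool goes at most 50 mm and 8.59 degrees, less where a joint would pass 70% of its speed; a pose out of reach is approached as far as the arm can. A call with a gripper value outside its range is refused whole. "claw" is the opening, from 0 (shut) to 1 (fully open), set as the call begins (left out, the last holds). The fingers move at their own pace and stop on an object; "newtons" is the grip in N (left out, the last holds). Time passes only in rows, so rows that repeat a pose let the fingers close. It gives the time, the measured TCP pose, the force and the opening at its end, in the units of the state.
- bot.sense(): the state, without advancing time (a new reading comes with each control period).
- cams.snapshot(name): name is "side" or "top" or "wrist"; returns the picture (400x640x3 uint8, blue, green, red); there is no depth.
- cams.camera_info(name): a dict with "mtx" (3x3 intrinsics, pixels), "T" (4x4, takes a point from camera to world coordinates); the wrist camera has in their place "tool_from_camera" (4x4, takes a point from camera to tool coordinates, whose origin is the TCP and whose axes are the tool frame's). Camera axes: x right, y up, looking along -z (the intrinsics and any distortion apply to the point x, -y, -z); pixel columns grow to the right and rows downward; lengths in mm; the calibration is good to about 2 mm. A picture is of the moment at which its call begins: read the wrist's pose just before it. camera_info takes no time and is no camera call.
- bot.finish_job(): hands the job in, once; it reports no verdict.
The state is a dict: "time_s": time; "q": joint angles; "qd": joint speeds; "effort": joint torques, N m; "position": TCP position; "tcp_rot": TCP orientation; "wrist_force": force on the tool from outside, world axes, zero at the start; "moment": the same for the moment, N m; "finger_gap": finger opening in mm.
Only numpy, scipy, OpenCV 4.12 (cv2) and the standard library are available. Lean on these libraries where they do the work, as an engineer would, in place of code of your own. Each camera call takes 0.05 s, during which the arm holds its last target.

### The job

Ring for your colleague by pressing the call bell's plunger down to its stop. Then pick up the large wooden spring clip by its handles, squeeze it wide open and hold it gaping around the free upright edge of the mount board, about half-way up, one jaw on each side and neither touching the board, so that a cover sheet can be slid in; do not knock the board or disturb the other things. Finish there, still holding the clip open in the gripper.

Things in the scene. Friction and masses are not known exactly. Their poses are not given: they have to be found in the camera images.
- bell_plunger (a joint): plunger of the call bell (steel dome 72 mm across on a black foot 80 mm across, dome top 42 mm above the table, fixed): m pressed down, 0 up, 0.007 at its stop; spring 1.4 N at first, 4.5 N at the stop; it comes up again when let go
- bell_top (a point): centre of the top face of the bell's brass plunger head (20 mm across), 58 mm above the table when up; it faces up and moves down with the plunger
- clip_grip (a point): Grasp point of the large wooden spring clip with steel coil (a big clothes peg, 102 mm long, 28 mm high) lying on its side, hinge axis upright: midway between the handles, 10 mm short of their ends, half-way up (14 mm above the table). x: along the clip from handles to jaws; z: along the hinge axis, up. Squeeze the handles along y to open the jaws
- clip_pivot (a point): the same clip's hinge axis, half-way up: 40 mm ahead (+x) of clip_grip, same axes; the clear throat between the jaws begins 8 mm ahead of it
- clip: the same clip (60 to 130 g): origin on the hinge axis at its underside, 14 mm below clip_pivot, same axes
- clip_jaw (a joint): how far each half of the large clip has turned open, rad. 0: shut, handles splayed in a V, 56 mm over their outsides at the ends. 0.32: wide open, handles parallel, 26 mm over their outsides (each 6 mm thick), jaw tips 30 mm apart. The spring shuts it: about 3 N per handle at first, 7 N wide open
- jaw_tip (a point): inner face of one jaw's tip (the +y jaw), half-way up, about 50 mm ahead (+x) of clip_pivot; the jaws reach 2 mm farther
- jaw_tip2 (a point): the same on the other (-y) jaw; the two tips touch when shut
- board_edge (a point): middle of the free upright edge of the white mount board, 90 mm above the table. The board is 4 mm thick, stands from 12 to 162 mm above the table; the edge overhangs its stand by 65 mm. x: normal to the face; y: from the edge into the board (160 mm wide), the way the clip slides on; z: up. With the jaws wide open, aim for tips 20 mm past the edge
- board: the mount board with its wooden stand (75 x 90 mm foot, 40 mm high, fixed): origin under the stand, 100 mm along +y from board_edge, same axes
- small_clip: small wooden peg clip (bystander, not the one to use), 50 x 12 x 14 mm, lying near the large clip's zone; origin under its middle
- weight: dark steel cylinder weight (bystander), 60 mm across, 34 mm high; origin under its centre
- folder: off-white flat folding stick (bystander), 130 x 18 x 6 mm, lying in front of the board's free edge; origin under its centre
- bowl: white bowl (bystander), 120 mm across, 45 mm high; origin under its centre
- jar: small clear jar with white cap (bystander), 48 mm across, 60 mm high; origin under its centre
- brush: brush lying flat (bystander); origin under its middle
- sponge: sponge block (bystander), 90 x 60 x 30 mm; origin under its centre
There are look-alikes about, which are no part of the job. Leave any blue, green or purple look-alike of the part that bears bell_plunger alone.

How it is judged (in metres and radians):
On the way, in this order (a step that is already met when the one before it is completed fails the run):
1. the bell's plunger is pressed down to its stop (at least 6 of its 7 mm) (value of joint bell_plunger above 0.006 m), for 0.04 s.
2. the large clip is lifted clear of the table, squeezed open in the fingers (height (world z) of clip_pivot above 0.04 m and value of joint clip_jaw above 0.22 rad and contact force between the fingers and clip above 2 N), for 0.2 s.
At the end, for the whole second after the job is handed in: Fingers hold the large clip open (jaw joint over 0.22 rad), one tip each side of the board, 2 mm or more off its face and 7 mm or more past the edge; hinge 8 mm or more outside; within 30 mm of half-way up; upright within 0.3 rad; at rest; nothing touches the board (value of joint clip_jaw above 0.22 rad and contact force between the fingers and clip above 2 N and ((x of jaw_tip in the frame of board_edge above 0.004 m and x of jaw_tip2 in the frame of board_edge below -0.004 m) or (x of jaw_tip2 in the frame of board_edge above 0.004 m and x of jaw_tip in the frame of board_edge below -0.004 m)) and y of each of jaw_tip, jaw_tip2 in the frame of board_edge above 0.007 m and y of clip_pivot in the frame of board_edge below -0.008 m and z of clip_pivot in the frame of board_edge between -0.03 and 0.03 m and angle between the z axis of clip_pivot and the z axis of board_edge, either way round below 0.3 rad and contact force between each of clip, the arm, the fingers and board below 0.3 N and linear speed of clip below 0.02 m/s); the arm keeps its last pose, push and grip.
It fails at once if the board is knocked (over 10 N) (contact force between any of the arm, the fingers, clip and board above 10 N).
It fails at once if another thing is disturbed (moved over 30 mm) (distance of any of small_clip, weight, folder, bowl, jar, brush, sponge from where it was at the start of the episode above 0.03 m).
It also fails if it takes over 45 s, if anything falls off the work surface, if the arm or the gripper's body presses on something with over 40 N, if the wrist force passes 120 N, or if a joint passes its speed limit or range.

## Working session

There is one attempt and no reset: what is moved stays moved. The work goes in short steps, Python scripts to look and compute and a tool call to move; the robot and the scene stay as the last step left them, time stands still between calls to the robot, and variables do not carry over. Pictures are saved under pics/ and viewed, and the job is handed in when it is done.

Besides the shell and the picture viewer there is one more tool, called after "Request:" as name(argument=value, ...) on one line, values as JSON. arm_command: Moves the arm, as the interface text tells. Its arguments: {"type":"object","properties":{"delta_pos":{"type":"array","items":{"type":"array","items":{"type":"number"}}},"rot":{"type":"array","items":{"type":"array","items":{"type":"number"}}},"claw":{"type":"number"},"newtons":{"type":"number"}},"required":["delta_pos","rot"]}

```bash
mkdir -p pics; ls; python3 - <<'E'
from workcell import bot,cams
import cv2,numpy as np
np.set_printoptions(precision=4,suppress=True)
print(bot.sense())
for n in ("side","top","wrist"):
    cv2.imwrite(f"pics/{n}0.png",cams.snapshot(n)); print(n,cams.camera_info(n))
E
```

```text
pics
{'time_s': 0.0, 'q': array([ 1.1685,  0.5285,  1.4339,  0.    ,  1.1814, -0.1785]), 'qd': array([-0.0008, -0.0003, -0.0026,  0.0005, -0.0001, -0.0025]), 'effort': array([ -0.    , -44.0037, -17.6595,   0.0634,   0.058 ,  -0.0002]), 'position': array([138.3735, 608.6792, 198.9518]), 'tcp_rot': array([ 0.0005,  0.7816,  0.6237, -0.001 ]), 'wrist_force': array([-0.0038, -0.5766,  0.8671]), 'moment': array([ 0.0227, -0.0108,  0.0271]), 'finger_gap': 87.16547274604079}
side {'mtx': array([[393.2226,   0.    , 318.767 ],
       [  0.    , 393.2226, 197.2221],
       [  0.    ,   0.    ,   1.    ]]), 'T': array([[   0.97  ,    0.1388,   -0.1996,  381.2135],
       [  -0.2428,    0.592 ,   -0.7685, -719.9565],
       [   0.0115,    0.7939,    0.6079,  673.9198],
       [   0.    ,    0.    ,    0.    ,    1.    ]])}
top {'mtx': array([[378.3383,   0.    , 313.7729],
       [  0.    , 378.3383, 197.7379],
       [  0.    ,   0.    ,   1.    ]]), 'T': array([[   0.0191,    0.9988,   -0.0445,  500.4536],
       [  -0.9996,    0.0201,    0.0213,    5.2629],
       [   0.0222,    0.0441,    0.9988, 1168.3748],
       [   0.    ,    0.    ,    0.    ,    1.    ]])}
wrist {'mtx': array([[328.3842,   0.    , 320.2678],
       [  0.    , 328.3842, 207.8112],
       [  0.    ,   0.    ,   1.    ]]), 'tool_from_camera': array([[   1.    ,   -0.0002,   -0.0006,   -0.185 ],
       [  -0.0004,   -0.9665,   -0.2568,  -70.1779],
       [  -0.0005,    0.2568,   -0.9665, -185.6454],
       [   0.    ,    0.    ,    0.    ,    1.    ]])}
```

View pics/side0.png

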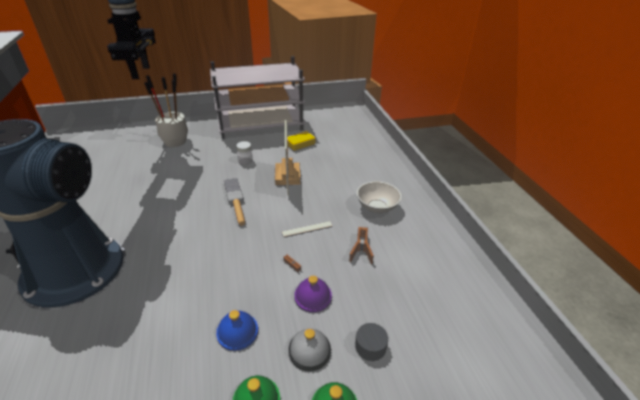

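View pics/top0.png

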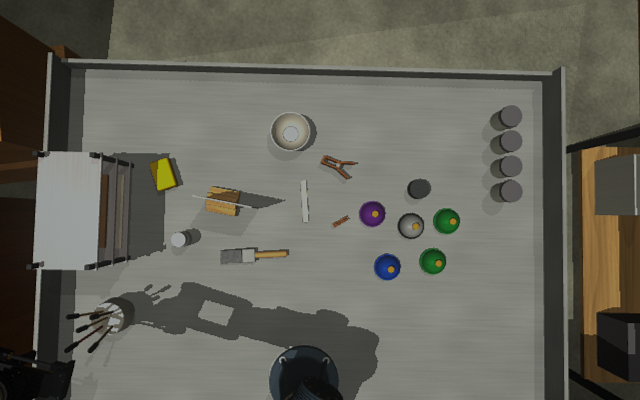

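View pics/wrist0.png

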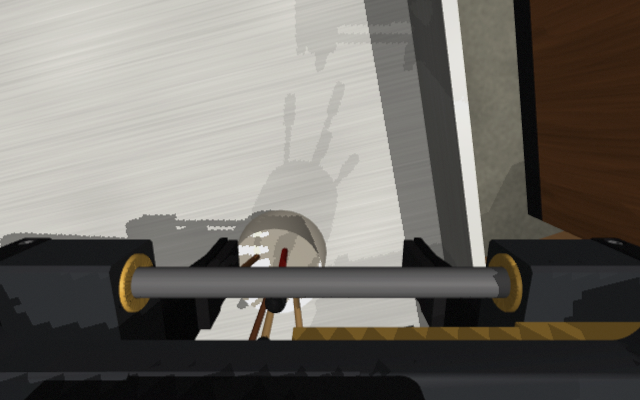

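```bash
cat > h.py <<'E'
from workcell import bot,cams
import cv2,numpy as np
from scipy.spatial.transform import Rotation as R
np.set_printoptions(precision=3,suppress=True)
def pose():
    s=bot.sense(); q=s['tcp_rot']; T=np.eye(4); T[:3,:3]=R.from_quat([q[1],q[2],q[3],q[0]]).as_matrix(); T[:3,3]=s['position']; return T
def camT(n,P=None):
    i=cams.camera_info(n); return i['mtx'], (i['T'] if 'T' in i else P@i['tool_from_camera'])
def ray(n,uv,P=None):
    K,T=camT(n,P); d=np.linalg.inv(K)@[uv[0],uv[1],1]; d=T[:3,:3]@[d[0],-d[1],-d[2]]; return T[:3,3],d/np.linalg.norm(d)
def onz(n,uv,z,P=None):
    o,d=ray(n,uv,P); return o+d*(z-o[2])/d[2]
def tri(a,b):
    A=np.zeros((3,3));v=np.zeros(3);L=[a,b]
    for o,d in L:
        M=np.eye(3)-np.outer(d,d);A+=M;v+=M@o
    p=np.linalg.solve(A,v); return p,[np.linalg.norm((np.eye(3)-np.outer(d,d))@(p-o)) for o,d in L]
def proj(n,p,P=None):
    K,T=camT(n,P); c=np.linalg.inv(T)@[*p,1]; c=K@[c[0],-c[1],-c[2]]; return c[:2]/c[2]
def zoom(im,x0,y0,x1,y1,s,fn):
    cv2.imwrite(fn,cv2.resize(im[y0:y1,x0:x1],None,fx=s,fy=s,interpolation=cv2.INTER_CUBIC))
def tomove(P,pos,Rm):
    "tool-frame cm shift and 8deg rotvec from pose P to target"
    return P[:3,:3].T@(np.array(pos)-P[:3,3])/10, np.degrees(R.from_matrix(P[:3,:3].T@Rm).as_rotvec())/8
E
python3 - <<'E'
from h import *
t=cv2.imread('pics/top0.png');s=cv2.imread('pics/side0.png')
zoom(t,180,150,380,250,4,'pics/tz.png')
zoom(s,260,110,400,290,4,'pics/sz.png'); 
im=cv2.imread('pics/sz.png');print(im.shape);zoom(s,270,110,410,250,4,'pics/sz.png')
# bell head: orange blobs
for n,im in (('top',t),('side',s)):
    h=cv2.cvtColor(im,cv2.COLOR_BGR2HSV)
    m=cv2.inRange(h,(12,150,120),(24,255,255))
    N,_,st,c=cv2.connectedComponentsWithStats(m)
    for i in range(1,N):
        if st[i,4]>25: print(n,st[i],c[i], onz(n,c[i],58))
E
```

```text
(720, 560, 3)
top [207 208  16   5  27] [213.667 210.037] [508.127 272.925  58.   ]
top [372 211   6   6  29] [374.724 213.414] [ 507.331 -198.731   58.   ]
top [450 218   6   6  28] [452.5   220.786] [ 489.994 -429.623   58.   ]
top [413 223   6   6  29] [415.241 225.828] [ 473.087 -318.982   58.   ]
top [436 260   6   6  27] [438.111 262.889] [ 365.71  -387.355   58.   ]
top [388 266   6   6  27] [390.519 268.889] [ 345.972 -247.082   58.   ]
side [347   0  30  15  72] [361.403   6.611] [1414.009 2136.979   58.   ]
side [310 277   7   6  32] [312.688 279.25 ] [ 505.111 -203.537   58.   ]
side [230 311   8   8  45] [233.911 314.511] [ 344.046 -251.564   58.   ]
side [305 330   9   8  56] [309.268 333.446] [ 470.528 -322.996   58.   ]
side [249 379  10  12  92] [253.793 384.489] [ 364.52  -391.609   58.   ]
side [331 386  11  12 103] [335.65  391.728] [ 487.501 -433.461   58.   ]
```

View pics/tz.png

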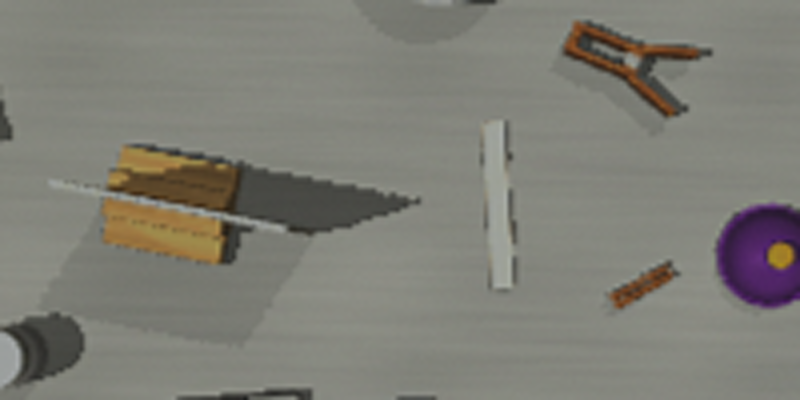

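View pics/sz.png

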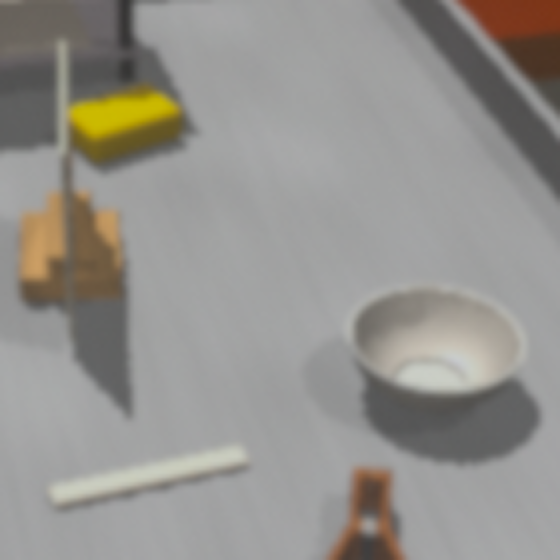

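```bash
python3 - <<'E'
from h import *
t=cv2.imread('pics/top0.png');s=cv2.imread('pics/side0.png')
zoom(t,310,140,370,190,12,'pics/tz2.png');zoom(s,335,215,390,275,10,'pics/sz2.png');zoom(s,260,110,330,230,5,'pics/sz3.png')
g=lambda u,v:(180+u/4-.4,150+v/4-.4)
for n,p,z in(('h1',(705,52),28),('h2',(678,110),28),('coil',(633,62),28),('tips',(575,35),28),('edge',(285,230),162),('far',(50,183),162)):print(n,onz('top',g(*p),z))
for n,p,z in (('bowl',(291,132),20),('weight',(419,188),34)):print(n,onz('top',p,z))
print(pose())
E
```

```text
h1 [ 660.636 -144.848   28.   ]
h2 [ 616.005 -124.962   28.   ]
coil [651.799 -90.214  28.   ]
tips [671.401 -45.83   28.   ]
edge [517.085 150.107 162.   ]
far [545.124 305.764 162.   ]
bowl [751.405  54.264  20.   ]
weight [ 586.842 -336.6     34.   ]
[[  0.222   0.975  -0.001 138.446]
 [  0.975  -0.222  -0.002 608.868]
 [ -0.002  -0.     -1.    199.199]
 [  0.      0.      0.      1.   ]]
```

View pics/tz2.png

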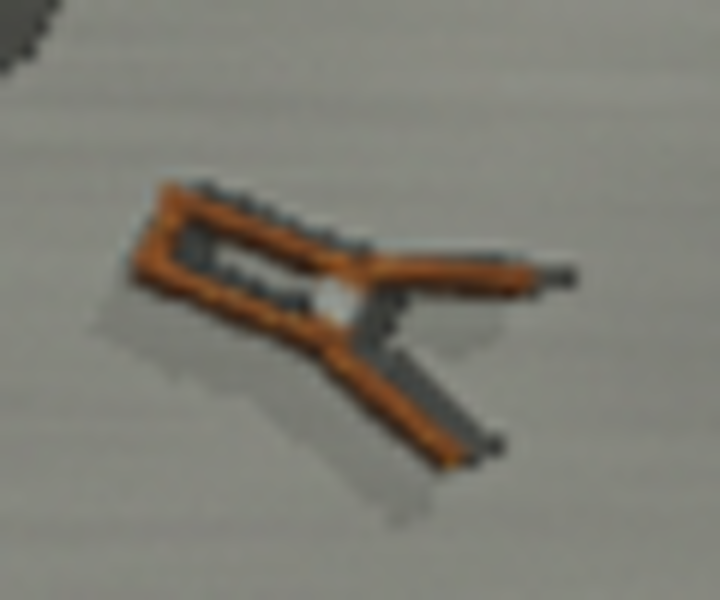

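View pics/sz2.png

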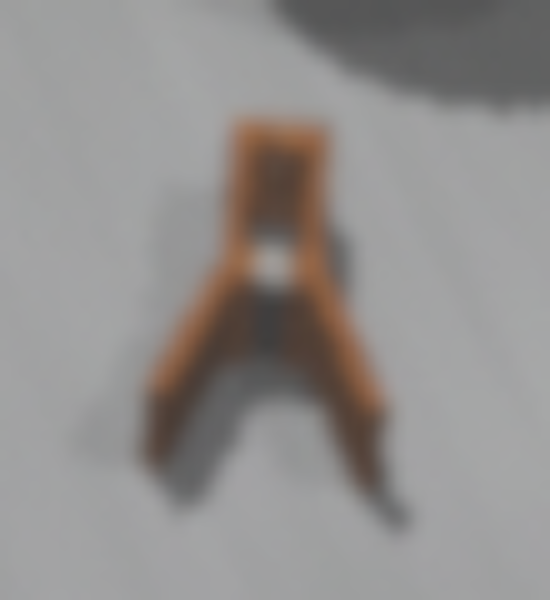

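View pics/sz3.png

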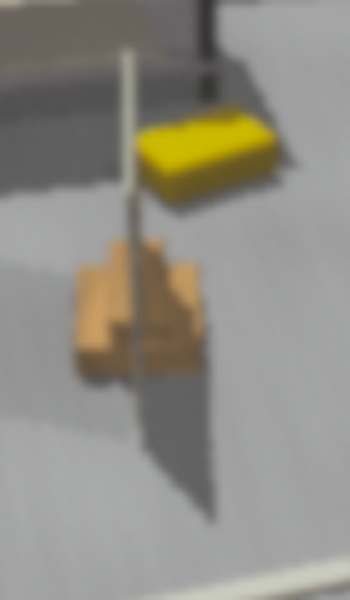

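```bash
python3 - <<'E'
from h import *
a=lambda u,v:(310+u/12-.5,140+v/12-.5)
b=lambda u,v:(335+u/10-.5,215+v/10-.5)
for n,p,q in(('coil',(337,300),(270,265)),('tip',(148,225),(282,130)),('h1',(540,278),(378,405)),('h2',(452,460),(153,390))):
    T=onz('top',a(*p),28);S=onz('side',b(*q),28);print(n,T,S,(T+S)/2)
for p in ((517,150,162),(545,306,162),(517,150,12),(517,150,90)): 
    u=proj('side',p);print(p,u,(u-[260,110])*5)
E
```

```text
coil [653.61  -89.374  28.   ] [650.288 -91.597  28.   ] [651.949 -90.486  28.   ]
tip [671.602 -41.222  28.   ] [668.755 -46.975  28.   ] [670.179 -44.099  28.   ]
h1 [ 660.341 -140.74    28.   ] [ 659.273 -140.674   28.   ] [ 659.807 -140.707   28.   ]
h2 [ 613.65  -119.124   28.   ] [ 610.915 -124.292   28.   ] [ 612.282 -121.708   28.   ]
(517, 150, 162) [285.406 147.446] [127.028 187.228]
(545, 306, 162) [285.38  119.541] [126.898  47.703]
(517, 150, 12) [287.558 194.224] [137.789 421.121]
(517, 150, 90) [286.485 170.913] [132.426 304.564]
```

```bash
cat >> h.py <<'E'
def down(yaw):
    y=np.radians(yaw);x=np.array([np.cos(y),np.sin(y),0]);z=np.array([0,0,-1.]);return np.stack([x,np.cross(z,x),z],1)
def show(P,lst):
    for pos,Rm in lst:
        a,b=tomove(P,pos,Rm);print(np.round(a,2),np.round(b,2))
E
python3 - <<'E'
from h import *
P=pose()
L=[]
for k in range(2,13,2):
    th=np.radians(77.2-55*k/12);r=625-25*k/12;L.append(((r*np.cos(th),r*np.sin(th),min(300,200+25*k)),down(77.2-50*k/12)))
show(P,L);print(L[-1])
E
```

```text
[-1.15  9.88 -5.08] [-0.    0.01  1.04]
[ -3.91  19.38 -10.08] [-0.    0.01  2.08]
[ -8.12  28.27 -10.08] [0.   0.01 3.12]
[-13.65  36.32 -10.07] [0.   0.01 4.16]
[-20.35  43.33 -10.06] [0.   0.01 5.21]
[-28.02  49.15 -10.05] [0.   0.01 6.25]
((np.float64(555.5223508859968), np.float64(226.7044720910803), 300), array([[ 0.889,  0.457,  0.   ],
       [ 0.457, -0.889,  0.   ],
       [ 0.   ,  0.   , -1.   ]]))
```

Request:
arm_command(delta_pos=[[-0.5,4.5,-2],[-1.2,9.5,-5],[-2.3,14,-8],[-3.9,19,-10],[-5.8,23.5,-10],[-8.1,28,-10],[-11,32,-10],[-13.7,36,-10],[-17,40,-10],[-20.4,43,-10],[-24,46,-10],[-28,49,-10]], rot=[[0,0,0.5],[0,0,1],[0,0,1.5],[0,0,2],[0,0,2.6],[0,0,3.1],[0,0,3.6],[0,0,4.2],[0,0,4.7],[0,0,5.2],[0,0,5.7],[0,0,6.2]], claw=0, newtons=25)

```text
time_s: 1.35
position: [551.2, 233.6, 299.0]
tcp_rot: [0.001, 0.972, 0.237, -0.001]
wrist_force: [0.1, 0.5, -0.2]
finger_gap: 3.0
```

```bash
python3 - <<'E'
from h import *
P=pose();print(P,bot.sense()['q'],bot.sense()['finger_gap'])
show(P,[((545,0,250),down(0)),((471.5,-321,130),down(-21.4))])
E
```

```text
[[  0.888   0.46   -0.001 551.179]
 [  0.46   -0.888  -0.002 233.57 ]
 [ -0.002   0.001  -1.    299.047]
 [  0.      0.      0.      1.   ]] [ 0.215  0.397  1.373 -0.001  1.373 -0.263] 3.0389652175724238
[-11.29  20.45   4.94] [0.01 0.01 3.43]
[-32.58  45.55  17.  ] [0.01 0.01 6.1 ]
```

Request:
arm_command(delta_pos=[[-2.5,4,0],[-5,8.5,1],[-8,13,2],[-11,17,4],[-14,21,5],[-17,25,7],[-20,29,9],[-23,33,11],[-26,37,13],[-29,41,15],[-32.6,45.5,17],[-32.6,45.5,17]], rot=[[0,0,0.5],[0,0,1],[0,0,1.6],[0,0,2.2],[0,0,2.8],[0,0,3.4],[0,0,4],[0,0,4.6],[0,0,5.2],[0,0,5.7],[0,0,6.1],[0,0,6.1]])

```text
time_s: 2.55
position: [470.2, -323.0, 128.8]
tcp_rot: [0.001, 0.982, -0.187, -0.001]
wrist_force: [-0.2, 0.1, 0.6]
finger_gap: 0.1
```

```bash
python3 - <<'E'
from h import *
P=pose();im=cams.snapshot('wrist');cv2.imwrite('pics/w1.png',im)
print(P[:3,3],proj('wrist',(471.5,-321,58),P)); show(P,[((471.5,-321,61),down(-21.4)),((471.5,-321,51),down(-21.4))])
h=cv2.cvtColor(im,cv2.COLOR_BGR2HSV);m=cv2.inRange(h,(12,150,120),(24,255,255))
N,_,st,c=cv2.connectedComponentsWithStats(m)
for i in range(1,N):
    if st[i,4]>100: print(st[i],c[i], onz('wrist',c[i],58,P))
E
```

```text
[ 470.152 -322.971  128.806] [321.204 207.025]
[ 0.06 -0.24  6.78] [ 0.01  0.01 -0.01]
[ 0.06 -0.25  7.78] [ 0.01  0.01 -0.01]
[127 170  23  23 399] [138.185 181.333] [ 344.416 -248.419   58.   ]
[310 195  23  23 404] [320.973 206.025] [ 471.632 -320.155   58.   ]
[338 275   3  36 102] [338.98  293.147] [ 457.592 -398.617   58.   ]
```

View pics/w1.png

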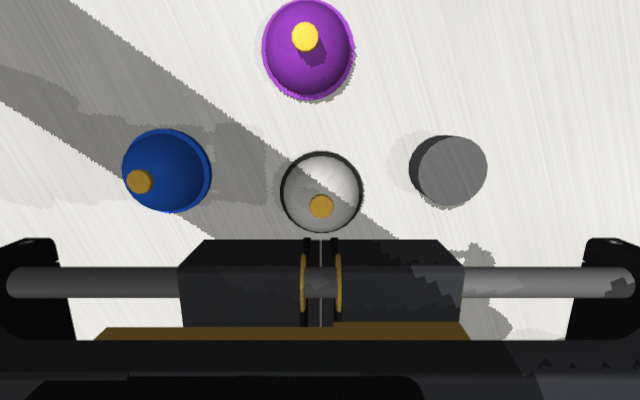

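Request:
arm_command(delta_pos=[[0.1,-0.2,3],[0.1,-0.2,5.5],[0.1,-0.2,6.7],[0.1,-0.2,7.2],[0.1,-0.2,7.5],[0.1,-0.2,7.7],[0.1,-0.2,7.7]], rot=[[0,0,0],[0,0,0],[0,0,0],[0,0,0],[0,0,0],[0,0,0],[0,0,0]])

```text
time_s: 3.3
position: [471.3, -328.2, 50.8]
tcp_rot: [0.003, 0.982, -0.187, -0.0]
wrist_force: [0.7, 0.1, 0.6]
finger_gap: 0.4
```

```bash
python3 - <<'E'
from h import *
for _ in range(2): 
  s=bot.sense();print(s['time_s'],s['position'],s['wrist_force'],s['q'],s['tcp_rot'],s['effort'])
  im=cams.snapshot('wrist')
cv2.imwrite('pics/w2.png',im); zoom(cams.snapshot('side'),250,260,390,380,5,'pics/s2.png')
E
```

```text
3.3 [ 471.263 -328.234   50.769] [0.713 0.092 0.577] [-0.8    0.669  1.683 -0.008  0.786 -0.417] [ 0.003  0.982 -0.187 -0.   ] [ -0.029 -43.063 -10.943   0.024   0.03    0.   ]
3.35 [ 471.229 -328.267   50.853] [ 0.594 -0.677 -0.238] [-0.8    0.669  1.683 -0.008  0.786 -0.417] [ 0.003  0.982 -0.187  0.   ] [ -0.009 -43.101 -10.904   0.024   0.051  -0.   ]
```

View pics/w2.png

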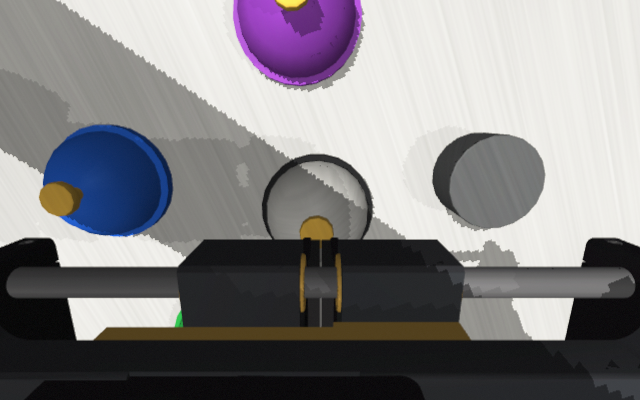

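View pics/s2.png

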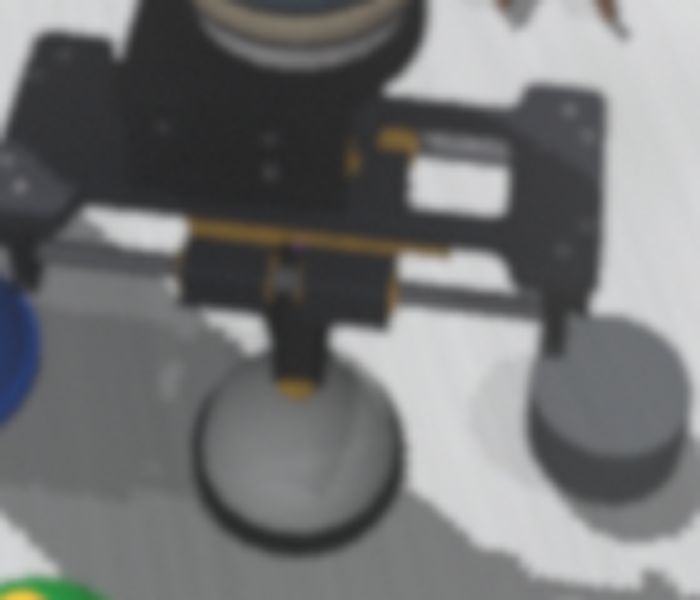

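```bash
python3 - <<'E'
from h import *
P=pose();print(P)
for z in (58,51):
  u=proj('side',(471.6,-320.2,z));print(z,proj('wrist',(471.6,-320.2,z),P),u,(u-[250,260])*5)
u=proj('side',P[:3,3]);print((u-[250,260])*5)
for dy in(-7,):
  u=proj('side',P[:3,3]+[0,7,0]);print((u-[250,260])*5)
E
```

```text
[[   0.93    -0.368   -0.001  471.13 ]
 [  -0.368   -0.93    -0.006 -328.321]
 [   0.001    0.006   -1.      50.776]
 [   0.       0.       0.       1.   ]]
58 [316.103 232.764] [309.503 331.973] [297.513 359.863]
51 [316.232 228.808] [309.514 334.262] [297.568 371.311]
[301.423 391.631]
[296.994 374.645]
```

Request:
arm_command(delta_pos=[[0,0,-1],[0,0,-2],[0,0,-2]], rot=[[0,0,0],[0,0,0],[0,0,0]])

```text
time_s: 3.75
position: [472.4, -329.3, 73.0]
tcp_rot: [0.005, 0.982, -0.187, 0.002]
wrist_force: [0.6, -0.4, 1.0]
finger_gap: 0.5
```

```bash
python3 - <<'E'
from h import *
P=pose();im=cams.snapshot('wrist');print(P,bot.sense()['wrist_force'])
for z in (58,51):
  print(z,proj('wrist',(471.6,-320.2,z),P))
def head(im):
    h=cv2.cvtColor(im,cv2.COLOR_BGR2HSV);m=cv2.inRange(h,(12,150,120),(24,255,255))
    N,_,st,c=cv2.connectedComponentsWithStats(m)
    for i in range(1,N):
        if st[i,4]>100: print(st[i],c[i])
head(im);print();head(cv2.imread('pics/w2.png'))
zoom(cams.snapshot('side'),250,260,390,380,5,'pics/s3.png');zoom(im,240,140,400,260,5,'pics/w3.png')
E
```

```text
[[   0.93    -0.368    0.002  472.359]
 [  -0.368   -0.93    -0.01  -329.331]
 [   0.005    0.008   -1.      73.02 ]
 [   0.       0.       0.       1.   ]] [0.242 0.468 0.004]
58 [314.013 220.32 ]
51 [314.152 217.124]
[ 66 176  30  29 670] [ 80.434 190.218]
[300 207  29  28 628] [313.981 220.462]
[300 268   4  43 101] [301.317 288.515]
[337 272   4  39 112] [338.964 291.991]

[ 39 184  34  32 812] [ 55.967 199.341]
[300 218  33  22 543] [316.055 229.206]
[300 268   4  43 102] [301.392 288.422]
[337 272   4  39 111] [338.973 292.171]
```

View pics/s3.png

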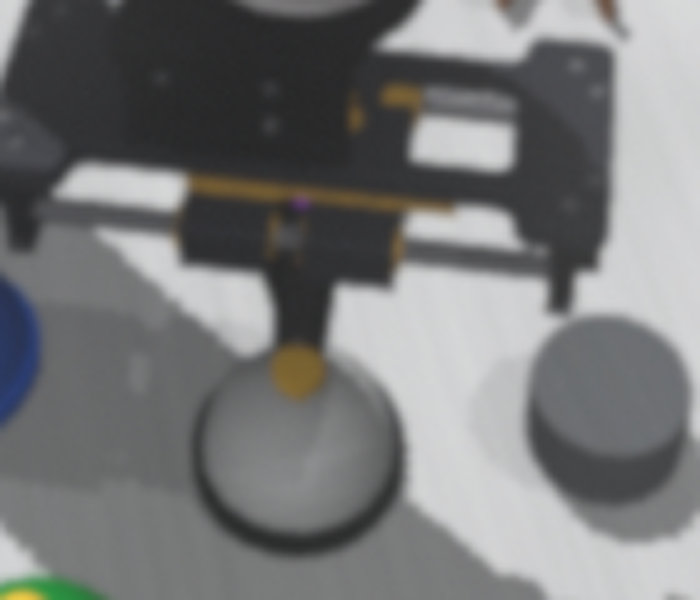

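View pics/w3.png

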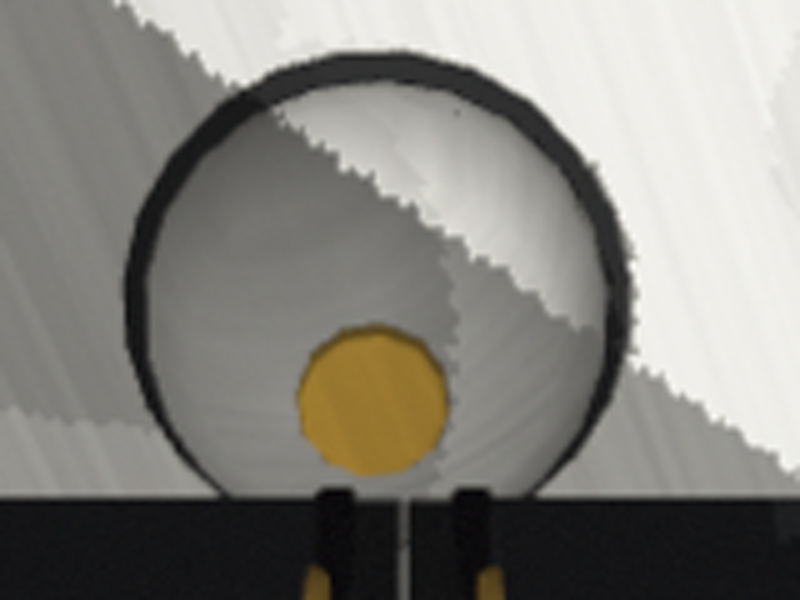

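```bash
python3 - <<'E'
from h import *
P=pose();show(P,[((471.6,-320.2,70),down(-21.4))])
E
```

```text
[-0.3  -0.78  0.16] [ 0.05 -0.02 -0.03]
```

Request:
arm_command(delta_pos=[[0.4,-0.8,0.2],[0.4,-0.8,0.2],[0.4,-0.8,0.2],[0.4,-0.8,0.2]], rot=[[0,0,0],[0,0,0],[0,0,0],[0,0,0]])

```text
time_s: 4.25
position: [478.1, -322.3, 69.3]
tcp_rot: [0.004, 0.982, -0.187, 0.0]
wrist_force: [-0.2, 0.1, -0.4]
finger_gap: 0.6
```

```bash
python3 - <<'E'
from h import *
P=pose();print(P[:3,3]);show(P,[((471.6,-320.2,64),down(-21.4)),((471.6,-320.2,50),down(-21.4))])
E
```

```text
[ 478.098 -322.345   69.281]
[-0.68  0.04  0.53] [ 0.05 -0.01 -0.02]
[-0.69  0.03  1.93] [ 0.05 -0.01 -0.02]
```

Request:
arm_command(delta_pos=[[-0.4,0,0.3],[-0.7,0,0.5],[-0.7,0,0.5],[-0.7,0,0.5]], rot=[[0.05,0,0],[0.05,0,0],[0.05,0,0],[0.05,0,0]])

```text
time_s: 4.65
position: [471.3, -319.8, 64.1]
tcp_rot: [0.0, 0.982, -0.187, 0.001]
wrist_force: [-0.0, 0.3, 0.3]
finger_gap: 0.3
```

```bash
python3 - <<'E'
from h import *
P=pose();print(P);show(P,[((471.6,-320.2,64),down(-21.4)),((471.6,-320.2,50),down(-21.4))])
E
```

```text
[[   0.93    -0.368    0.002  471.327]
 [  -0.368   -0.93    -0.001 -319.806]
 [   0.002   -0.      -1.      64.135]
 [   0.       0.       0.       1.   ]]
[0.04 0.03 0.01] [-0.   -0.01 -0.03]
[0.04 0.03 1.41] [-0.   -0.01 -0.03]
```

On target over the head now. Press straight down.

Request:
arm_command(delta_pos=[[0,0,0.5],[0,0,0.9],[0,0,1.2],[0,0,1.4],[0,0,1.4]], rot=[[0,0,0],[0,0,0],[0,0,0],[0,0,0],[0,0,0]])

```text
time_s: 5.15
position: [471.2, -319.6, 49.7]
tcp_rot: [-0.0, 0.982, -0.187, 0.001]
wrist_force: [0.3, -1.2, -0.6]
finger_gap: 0.4
```

```bash
python3 - <<'E'
from h import *
s=bot.sense();print(s['position'],s['wrist_force'],s['effort'])
im=cams.snapshot('wrist');zoom(im,240,140,400,260,5,'pics/w4.png');zoom(cams.snapshot('side'),250,260,390,380,5,'pics/s4.png')
print(bot.sense()['wrist_force'])
E
```

```text
[ 471.19  -319.599   49.669] [ 0.326 -1.198 -0.621] [ -0.019 -42.958 -10.777   0.041   0.037   0.   ]
[ 0.806 -0.436 -0.272]
```

View pics/s4.png

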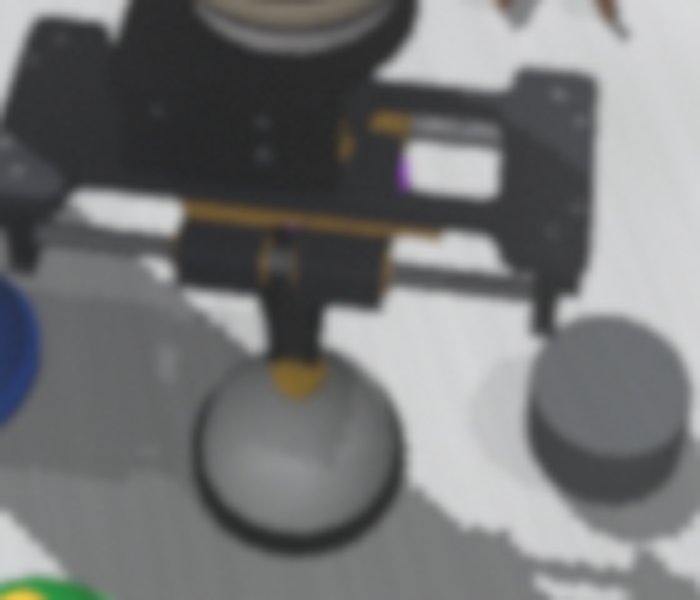

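View pics/w4.png

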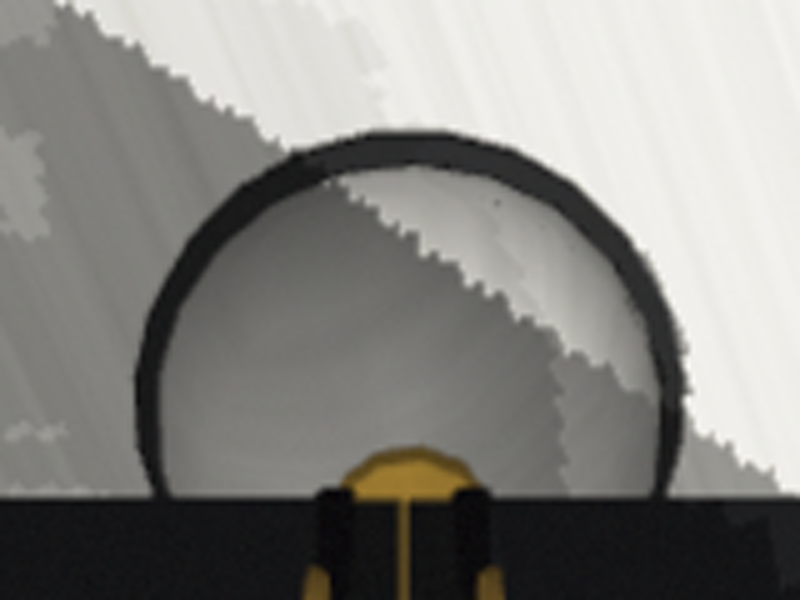

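```bash
python3 - <<'E'
from h import *
I=np.eye(4)
for p in ((0,0,0),(43.5,0,0),(-43.5,0,0),(43.5,-9.5,0),(43.5,-9.5,-40),(0,-9.5,0),(0,-37,-70),(95,-37,-70)):print(p,proj('wrist',p,I))
P=pose();print(P)
im=cams.snapshot('top');zoom(im,360,170,480,270,6,'pics/t4.png')
E
```

```text
(0, 0, 0) [320.524 240.883]
(43.5, 0, 0) [392.917 240.908]
(-43.5, 0, 0) [248.127 240.859]
(43.5, -9.5, 0) [393.83  225.848]
(43.5, -9.5, -40) [412.039 251.846]
(0, -9.5, 0) [320.533 225.822]
(0, -37, -70) [320.733 213.369]
(95, -37, -70) [580.298 213.46 ]
[[   0.93    -0.368    0.002  471.394]
 [  -0.368   -0.93    -0.    -319.831]
 [   0.002   -0.      -1.      50.042]
 [   0.       0.       0.       1.   ]]
```

View pics/t4.png

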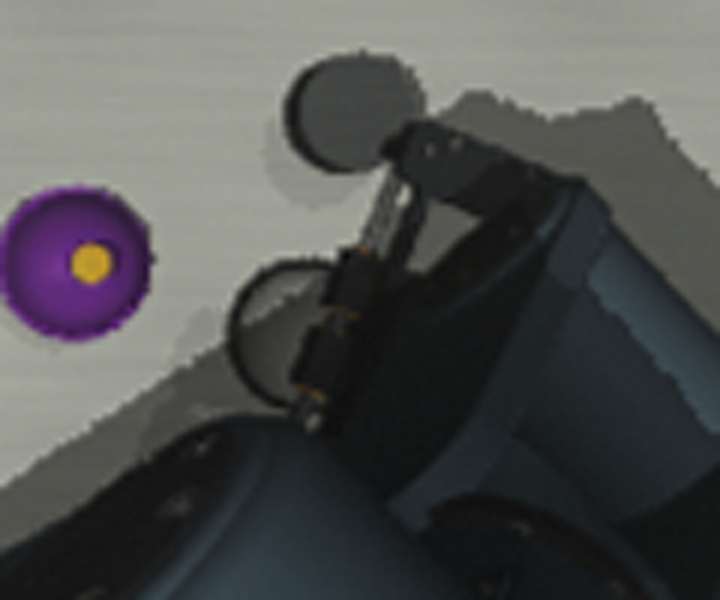

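```bash
python3 - <<'E'
from h import *
zoom(cv2.imread('pics/wrist0.png'),180,200,460,350,2.8,'pics/wz0.png')
zoom(cams.snapshot('wrist'),240,200,400,350,4,'pics/wz1.png')
E
```

```text
(no output)
```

View pics/wz0.png

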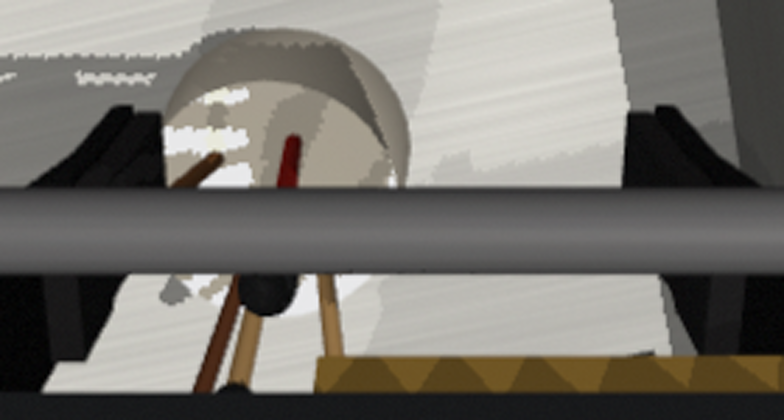

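View pics/wz1.png

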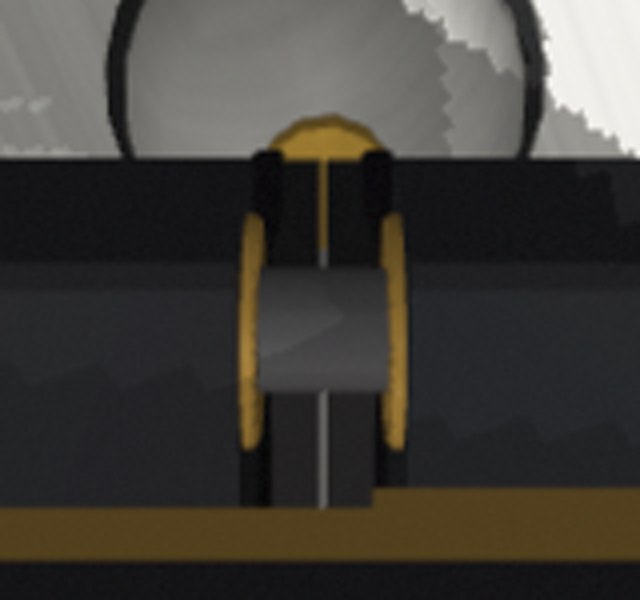

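Request:
arm_command(delta_pos=[[0,0,0.3],[0,0,0.6],[0,0,0.9],[0,0,0.9]], rot=[[0,0,0],[0,0,0],[0,0,0],[0,0,0]])

```text
time_s: 5.75
position: [471.2, -319.6, 40.7]
tcp_rot: [-0.0, 0.982, -0.187, 0.001]
wrist_force: [-0.2, 0.1, -0.2]
finger_gap: 0.2
```

```bash
python3 - <<'E'
from h import *
print(bot.grasp_offset)
P=pose();print(P[:3,3])
im=cams.snapshot('side');zoom(im,250,260,390,380,5,'pics/s5.png')
for i in range(3): print(bot.sense()['wrist_force']); cams.snapshot('top')
E
```

```text
18.700000000000003
[ 471.166 -319.596   40.654]
[ 0.379 -0.506  0.257]
[ 0.348  0.094 -0.122]
[-0.206  0.205 -0.738]
```

View pics/s5.png

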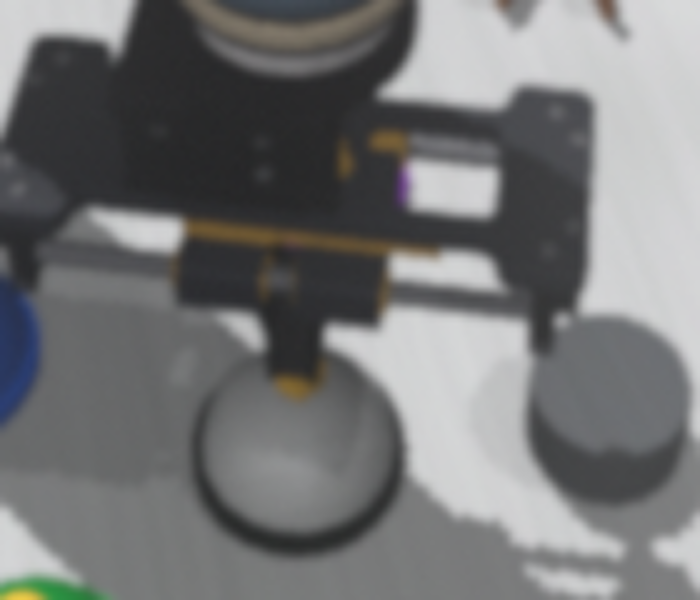

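Request:
arm_command(delta_pos=[[0,0,0.3],[0,0,0.6],[0,0,0.8],[0,0,0.8]], rot=[[0,0,0],[0,0,0],[0,0,0],[0,0,0]])

```text
time_s: 6.35
position: [471.7, -320.1, 33.2]
tcp_rot: [0.0, 0.982, -0.187, 0.001]
wrist_force: [0.4, -0.0, 2.2]
finger_gap: 0.4
```

Request:
arm_command(delta_pos=[[0,0,0.3],[0,0,0.5],[0,0,0.6],[0,0,0.6]], rot=[[0,0,0],[0,0,0],[0,0,0],[0,0,0]])

```text
time_s: 6.75
position: [471.7, -320.2, 28.6]
tcp_rot: [0.0, 0.982, -0.187, 0.001]
wrist_force: [-1.1, 2.3, 12.2]
finger_gap: -0.1
```

Request:
arm_command(delta_pos=[[0,0,0],[0,0,-4],[0,0,-8],[0,0,-12],[0,0,-15],[0,0,-15]], rot=[[0,0,0],[0,0,0],[0,0,0],[0,0,0],[0,0,0],[0,0,0]])

```text
time_s: 7.35
position: [473.8, -322.2, 183.0]
tcp_rot: [0.003, 0.982, -0.187, 0.005]
wrist_force: [0.9, -0.7, -0.6]
finger_gap: 0.6
```

```bash
python3 - <<'E'
from h import *
P=pose();print(P);show(P,[((637.4,-127.7,150),down(-21.4))])
E
```

```text
[[   0.93    -0.368    0.009  473.779]
 [  -0.368   -0.93    -0.008 -322.167]
 [   0.012    0.004   -1.     183.001]
 [   0.       0.       0.       1.   ]]
[  8.02 -24.12   3.29] [ 0.03 -0.08 -0.02]
```

Request:
arm_command(delta_pos=[[1.2,-4,0],[2.7,-8,0],[4,-12,1],[5.3,-16,2],[6.7,-20,3],[8,-24.1,3.3],[8,-24.1,3.3],[8,-24.1,3.3]], rot=[[0,0,0],[0,0,0],[0,-0.1,0],[0,-0.1,0],[0,-0.1,0],[0,-0.1,0],[0,-0.1,0],[0,-0.1,0]], claw=1)

```text
time_s: 8.15
position: [636.4, -126.5, 147.9]
tcp_rot: [0.002, 0.983, -0.186, -0.003]
wrist_force: [0.9, -0.3, 0.3]
finger_gap: 56.1
```

```bash
python3 - <<'E'
from h import *
P=pose();im=cams.snapshot('wrist');cv2.imwrite('pics/w6.png',im);print(P,bot.sense()['finger_gap'])
for n,p in dict(coil=(652,-90.5,28),tip=(670,-44,28),h1=(660,-141,28),h2=(612,-122,28)).items(): print(n,proj('wrist',p,P))
E
```

```text
[[   0.931   -0.366   -0.007  636.447]
 [  -0.366   -0.931   -0.003 -126.494]
 [  -0.005    0.005   -1.     147.911]
 [   0.       0.       0.       1.   ]] 60.33319361828386
coil [322.571 154.424]
tip [322.411  97.491]
h1 [349.551 200.873]
h2 [295.617 200.651]
```

View pics/w6.png

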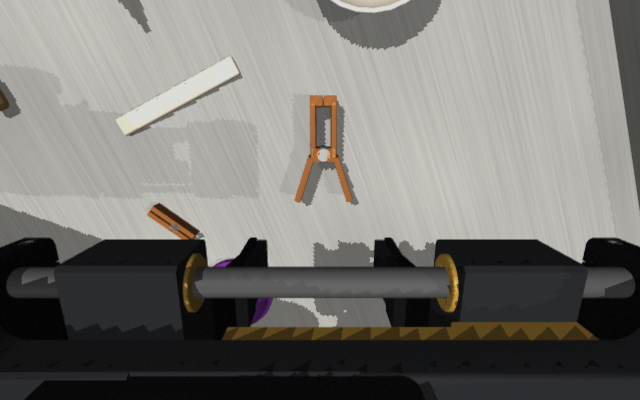

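```bash
python3 - <<'E'
from h import *
P=pose();
print(onz('wrist',(323,155.5),28,P),onz('wrist',(323,100),28,P),onz('wrist',(298,200),28,P),onz('wrist',(351,202),28,P))
show(P,[((637.4,-127.7,35),down(-21.4))])
E
```

```text
[651.758 -92.752  28.   ] [669.572 -47.303  28.   ] [ 614.007 -123.406   28.   ] [ 660.581 -143.836   28.   ]
[ 0.18 -0.09 11.34] [ 0.04  0.03 -0.02]
```

Request:
arm_command(delta_pos=[[0.2,0,3],[0.2,0,6],[0.2,0,9],[0.2,0,11.3],[0.2,0,11.3],[0.2,0,11.3],[0.2,0,11.3],[0.2,0,11.3]], rot=[[0,0,0],[0,0,0],[0,0,0],[0,0,0],[0,0,0],[0,0,0],[0,0,0],[0,0,0]], claw=1)

```text
time_s: 9.0
position: [638.3, -129.4, 37.2]
tcp_rot: [0.002, 0.982, -0.187, -0.001]
wrist_force: [-0.2, -0.1, 0.0]
finger_gap: 87.1
```

```bash
python3 - <<'E'
from h import *
P=pose();im=cams.snapshot('wrist');cv2.imwrite('pics/w7.png',im);print(P,bot.sense()['finger_gap'])
zoom(cams.snapshot('side'),290,180,430,290,5,'pics/s7.png')
show(P,[((637.3,-128.5,-18),down(-21.4))])
E
```

```text
[[   0.93    -0.368   -0.003  638.328]
 [  -0.368   -0.93    -0.004 -129.433]
 [  -0.002    0.005   -1.      37.216]
 [   0.       0.       0.       1.   ]] 86.6662134855995
[-0.12 -0.08  5.52] [ 0.04  0.01 -0.02]
```

View pics/w7.png

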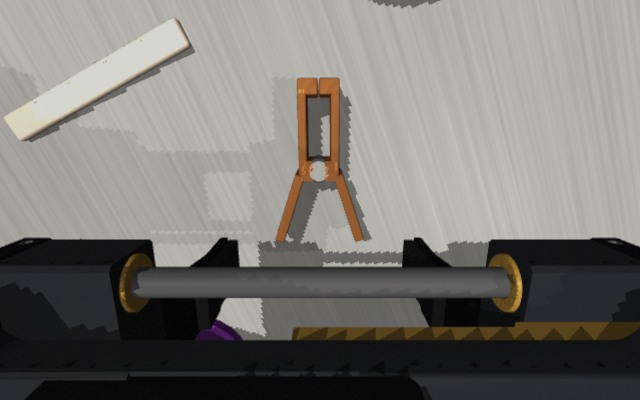

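View pics/s7.png

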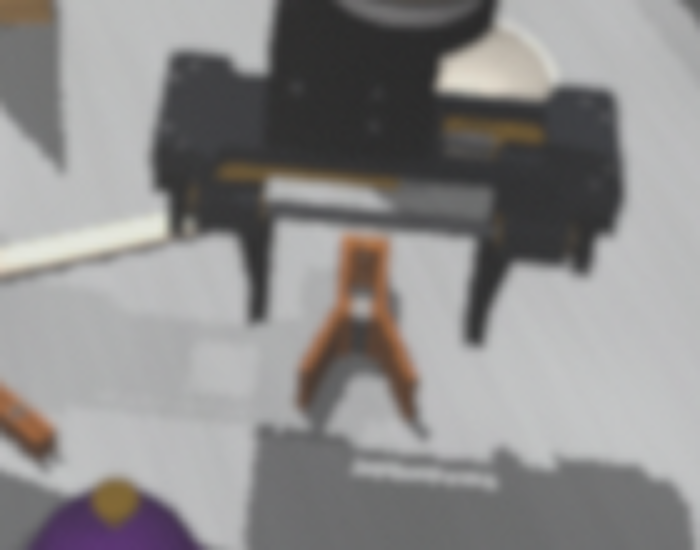

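Request:
arm_command(delta_pos=[[-0.1,-0.1,2],[-0.1,-0.1,3.8],[-0.1,-0.1,4.8],[-0.1,-0.1,5.2],[-0.1,-0.1,5.2]], rot=[[0,0,0],[0,0,0],[0,0,0],[0,0,0],[0,0,0]])

```text
time_s: 9.6
position: [637.2, -127.8, -15.4]
tcp_rot: [0.002, 0.982, -0.187, -0.002]
wrist_force: [0.2, 0.2, -0.7]
finger_gap: 87.0
```

```bash
python3 - <<'E'
from h import *
P=pose();print(P,bot.sense()['wrist_force'])
zoom(cams.snapshot('side'),290,180,430,290,5,'pics/s8.png')
show(P,[((637.3,-128.5,-18),down(-21.4))])
E
```

```text
[[   0.93    -0.367   -0.005  637.199]
 [  -0.367   -0.93    -0.004 -127.796]
 [  -0.003    0.005   -1.     -15.388]
 [   0.       0.       0.       1.   ]] [ 0.211  0.183 -0.652]
[0.04 0.06 0.26] [ 0.04  0.02 -0.02]
```

View pics/s8.png

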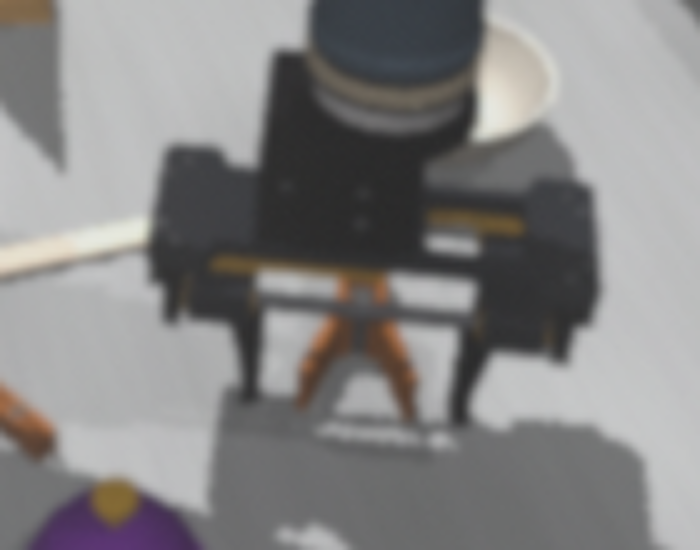

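Request:
arm_command(delta_pos=[[0,0,0.3],[0,0,0.3],[0,0,0.3],[0,0,0.3],[0,0,0.3],[0,0,0.3],[0,0,0.3],[0,0,0.3],[0,0,0.3],[0,0,0.3],[0,0,0.3],[0,0,0.3]], rot=[[0,0,0],[0,0,0],[0,0,0],[0,0,0],[0,0,0],[0,0,0],[0,0,0],[0,0,0],[0,0,0],[0,0,0],[0,0,0],[0,0,0]], claw=0.1, newtons=30)

```text
time_s: 10.85
position: [637.5, -128.1, -17.6]
tcp_rot: [0.002, 0.982, -0.187, -0.001]
wrist_force: [-1.1, -0.2, 3.8]
finger_gap: 24.5
```

```bash
python3 - <<'E'
from h import *
P=pose();print(P,bot.sense()['wrist_force'],bot.sense()['finger_gap'])
im=cams.snapshot('wrist');cv2.imwrite('pics/w9.png',im)
zoom(cams.snapshot('side'),290,180,430,290,5,'pics/s9.png')
E
```

```text
[[   0.93    -0.367   -0.004  637.486]
 [  -0.367   -0.93    -0.004 -128.075]
 [  -0.002    0.005   -1.     -17.621]
 [   0.       0.       0.       1.   ]] [-1.098 -0.228  3.784] 24.520856594371175
```

View pics/s9.png

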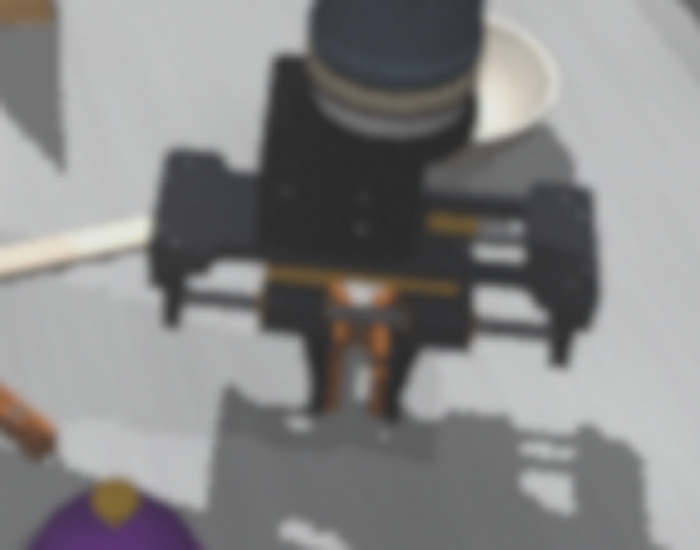

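View pics/w9.png

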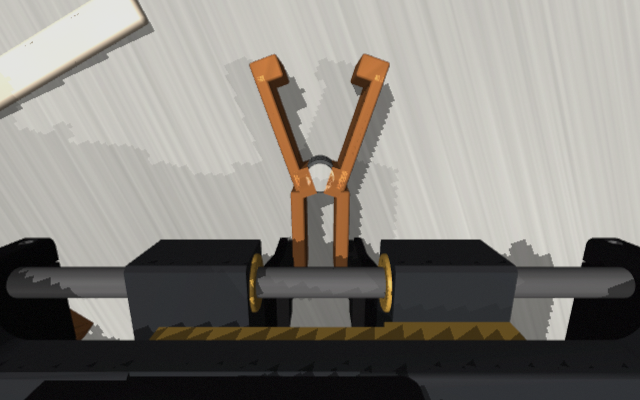

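Request:
arm_command(delta_pos=[[0,0,-0.5],[0,0,-2],[0,0,-4],[0,0,-6],[0,0,-8],[0,0,-8],[0,0,-8],[0,0,-8]], rot=[[0,0,0],[0,0,0],[0,0,0],[0,0,0],[0,0,0],[0,0,0],[0,0,0],[0,0,0]])

```text
time_s: 11.75
position: [636.9, -127.3, 61.4]
tcp_rot: [0.002, 0.982, -0.187, -0.002]
wrist_force: [-0.9, -0.3, -1.0]
finger_gap: 24.6
```

```bash
python3 - <<'E'
from h import *
P=pose();print(P,bot.sense()['wrist_force'],bot.sense()['finger_gap'])
im=cams.snapshot('wrist');cv2.imwrite('pics/w10.png',im)
s=cams.snapshot('side');cv2.imwrite('pics/s10.png',s);t=cams.snapshot('top');cv2.imwrite('pics/t10.png',t)
zoom(s,260,110,400,230,5,'pics/s10z.png');zoom(t,180,170,280,230,8,'pics/t10z.png')
E
```

```text
[[   0.93    -0.367   -0.006  636.944]
 [  -0.367   -0.93    -0.003 -127.346]
 [  -0.004    0.005   -1.      61.432]
 [   0.       0.       0.       1.   ]] [-0.902 -0.29  -0.956] 24.62093049215458
```

View pics/w10.png

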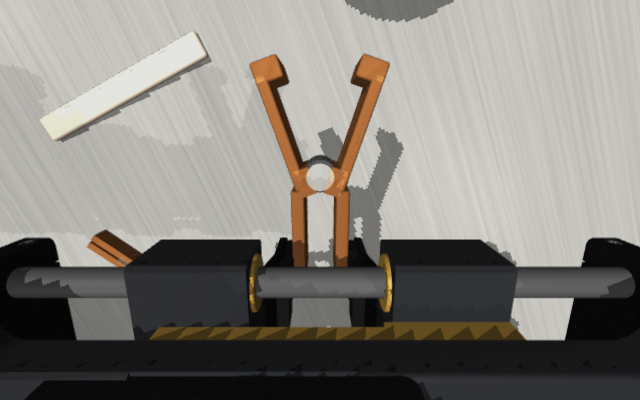

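View pics/s10z.png

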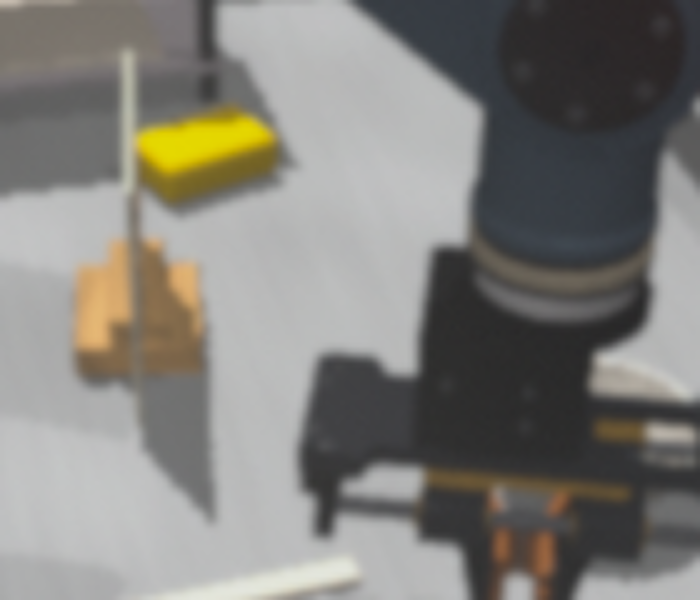

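View pics/t10z.png

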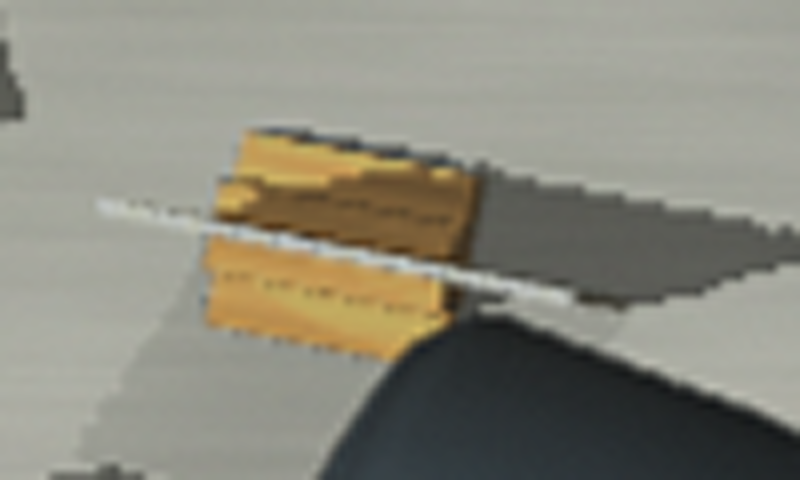

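```bash
python3 - <<'E'
from h import *
P=pose();I=np.eye(4)
for n,p in dict(piv=(320,178),tl=(277,55),tr=(364,55)).items(): print(n,onz('wrist',p,-45.6,I))
a=lambda u,v:(180+u/8-.5,170+v/8-.5)
e=onz('top',a(575,297),162);f=onz('top',a(100,205),162);print(e,f,np.degrees(np.arctan2(*(f-e)[1::-1])),np.linalg.norm(f-e))
# side: x at y=e
o,d=ray('side',(285.7-.5,147.9-.5));print(tri((o,d),ray('top',a(575,297))))
E
```

```text
piv [ -0.293 -45.921 -45.6  ]
tl [-17.19  -94.717 -45.6  ]
tr [ 16.98 -94.73 -45.6 ]
[518.371 148.754 162.   ] [545.714 306.047 162.   ] 80.13856145909924 159.65157846328887
(array([517.335, 148.801, 162.808]), [np.float64(1.0342163523908037), np.float64(1.0342163523909171)])
```

```bash
python3 - <<'E'
from h import *
P=pose()
u=np.array([np.cos(np.radians(80)),np.sin(np.radians(80)),0]);E=np.array([517.5,149,58.4])
show(P,[(E-165*u,down(-10))])
E
```

```text
[-17.96  -5.16   0.32] [ 0.03  0.03 -1.44]
```

Request:
arm_command(delta_pos=[[-1,-0.3,0],[-3.5,-1,0],[-6,-1.7,0.1],[-8.5,-2.5,0.1],[-11,-3.2,0.2],[-13.5,-3.9,0.2],[-16,-4.6,0.3],[-17.5,-5,0.3],[-18,-5.2,0.3],[-18,-5.2,0.3],[-18,-5.2,0.3]], rot=[[0,0,-0.1],[0,0,-0.3],[0,0,-0.5],[0,0,-0.7],[0,0,-0.9],[0,0,-1.1],[0,0,-1.3],[0,0,-1.4],[0,0,-1.4],[0,0,-1.4],[0,0,-1.4]])

```text
time_s: 13.0
position: [489.9, -13.4, 58.8]
tcp_rot: [0.002, 0.996, -0.09, -0.002]
wrist_force: [-1.0, -0.1, -1.2]
finger_gap: 24.4
```

```bash
python3 - <<'E'
from h import *
P=pose();print(P,bot.sense()['wrist_force'],bot.sense()['finger_gap'])
im=cams.snapshot('wrist');cv2.imwrite('pics/w11.png',im)
s=cams.snapshot('side');zoom(s,220,110,360,230,5,'pics/s11z.png')
for p in ((517.5,149,162),(517.5,149,12),(517.5,149,90)):print(proj('wrist',p,P))
E
```

```text
[[  0.984  -0.18   -0.004 489.927]
 [ -0.18   -0.984  -0.004 -13.449]
 [ -0.003   0.004  -1.     58.768]
 [  0.      0.      0.      1.   ]] [-1.034 -0.143 -1.218] 24.41244805071421
[ 307.403 -465.578]
[317.504 -41.207]
[ 315.19  -138.446]
```

View pics/w11.png

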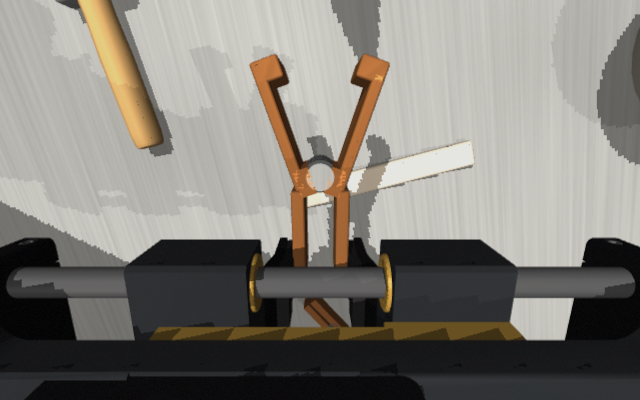

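View pics/s11z.png

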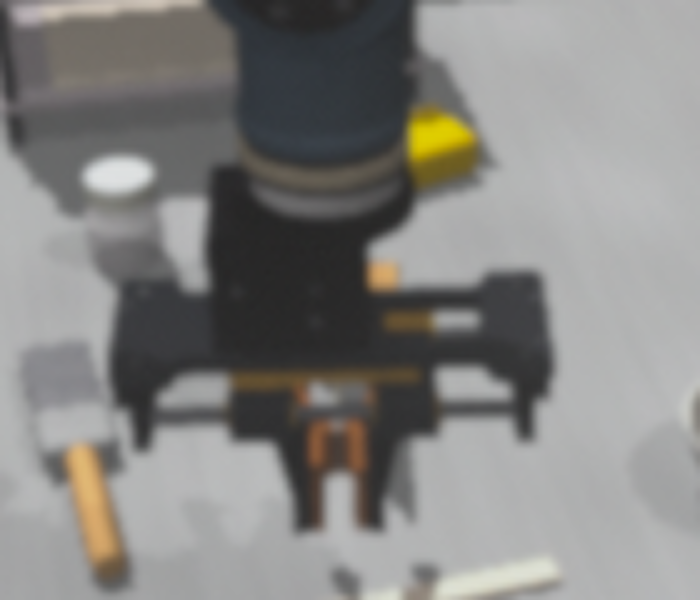

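```bash
python3 - <<'E'
from h import *
P=pose()
u=np.array([np.cos(np.radians(80)),np.sin(np.radians(80)),0]);E=np.array([517.5,149,58.4])
show(P,[(E-115*u,down(-10)),(E-75*u,down(-10))])
E
```

```text
[-0.15 -5.    0.01] [ 0.03  0.02 -0.05]
[-0.18 -9.   -0.01] [ 0.03  0.02 -0.05]
```

Request:
arm_command(delta_pos=[[-0.1,-1,0],[-0.1,-2.5,0],[-0.1,-4,0],[-0.1,-5,0],[-0.1,-5,0],[-0.1,-5,0]], rot=[[0,0,0],[0,0,0],[0,0,0],[0,0,0],[0,0,0],[0,0,0]])

```text
time_s: 13.7
position: [498.1, 35.8, 58.4]
tcp_rot: [0.002, 0.996, -0.09, -0.002]
wrist_force: [0.1, -0.1, -1.5]
finger_gap: 24.8
```

```bash
python3 - <<'E'
from h import *
P=pose();print(P,bot.sense()['wrist_force'],bot.sense()['finger_gap'])
im=cams.snapshot('wrist');cv2.imwrite('pics/w12.png',im)
s=cams.snapshot('side');zoom(s,220,110,360,230,5,'pics/s12z.png')
t=cams.snapshot('top');zoom(t,180,150,330,260,5,'pics/t12z.png')
for p in ((517.5,149,162),(517.5,149,12),(517.5,149,90)):print(proj('wrist',p,P))
u=np.array([np.cos(np.radians(80)),np.sin(np.radians(80)),0]);E=np.array([517.5,149,58.4])
show(P,[(E-75*u,down(-10))])
E
```

```text
[[  0.984  -0.179  -0.004 498.098]
 [ -0.179  -0.984  -0.004  35.82 ]
 [ -0.003   0.005  -1.     58.441]
 [  0.      0.      0.      1.   ]] [ 0.107 -0.094 -1.493] 24.795058155837925
[ 313.803 -103.754]
[318.973  48.371]
[317.649   9.42 ]
[-0.08 -3.98 -0.01] [ 0.03  0.02 -0.04]
```

View pics/w12.png

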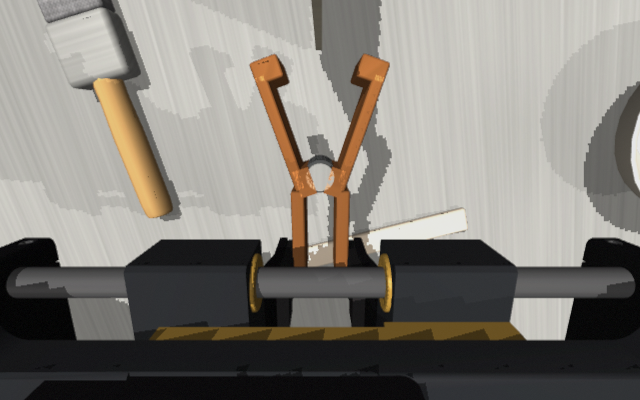

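View pics/t12z.png

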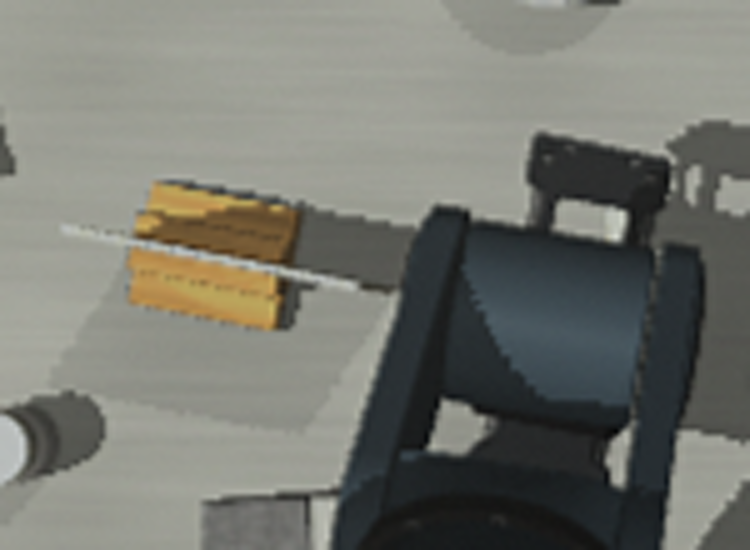

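View pics/s12z.png

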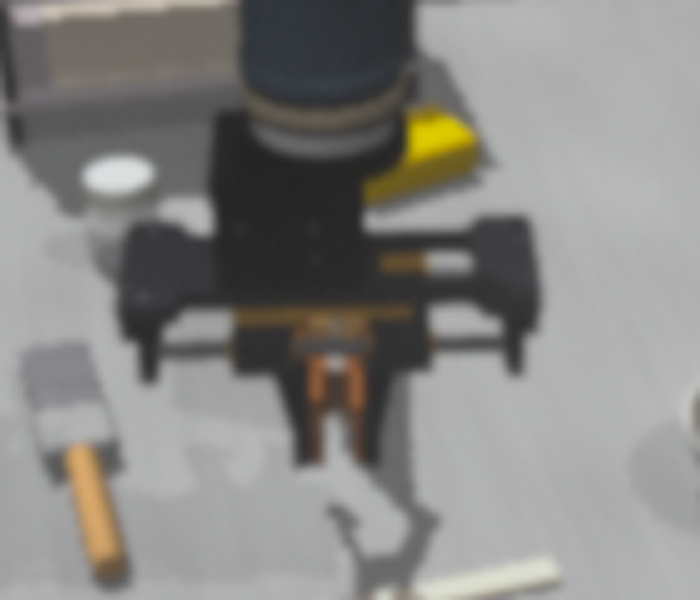

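Request:
arm_command(delta_pos=[[-0.1,-0.5,0],[-0.1,-1,0],[-0.1,-1.5,0],[-0.1,-2,0],[-0.1,-2.5,0],[-0.1,-2.5,0]], rot=[[0,0,0],[0,0,0],[0,0,0],[0,0,0],[0,0,0],[0,0,0]])

```text
time_s: 14.45
position: [501.6, 60.8, 58.4]
tcp_rot: [0.002, 0.996, -0.09, -0.002]
wrist_force: [-0.7, -0.0, -0.8]
finger_gap: 24.8
```

```bash
python3 - <<'E'
from h import *
P=pose();print(P[:3,3],bot.sense()['wrist_force'],bot.sense()['finger_gap'])
im=cams.snapshot('wrist');cv2.imwrite('pics/w13.png',im)
s=cams.snapshot('side');zoom(s,220,60,360,200,4,'pics/s13z.png')
for p in ((517.5,149,162),(517.5,149,12),(517.5,149,90)):print(proj('wrist',p,P))
u=np.array([np.cos(np.radians(80)),np.sin(np.radians(80)),0]);E=np.array([517.5,149,58.4])
show(P,[(E-75*u,down(-10))])
E
```

```text
[501.642  60.785  58.351] [-0.745 -0.005 -0.805] 24.762016026006034
[318.619  31.657]
[320.438  89.664]
[319.95   74.119]
[ 0.02 -1.46 -0.01] [ 0.03  0.02 -0.04]
```

View pics/w13.png

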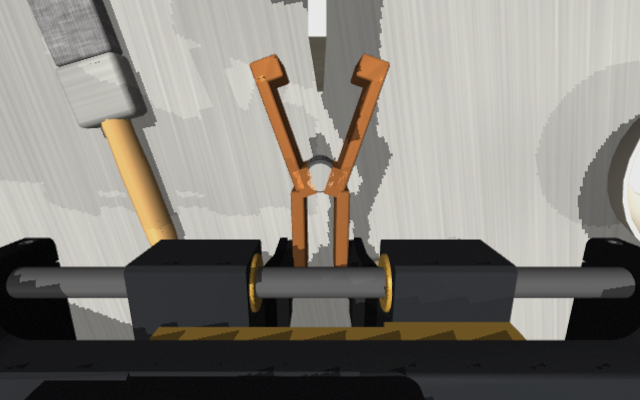

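View pics/s13z.png

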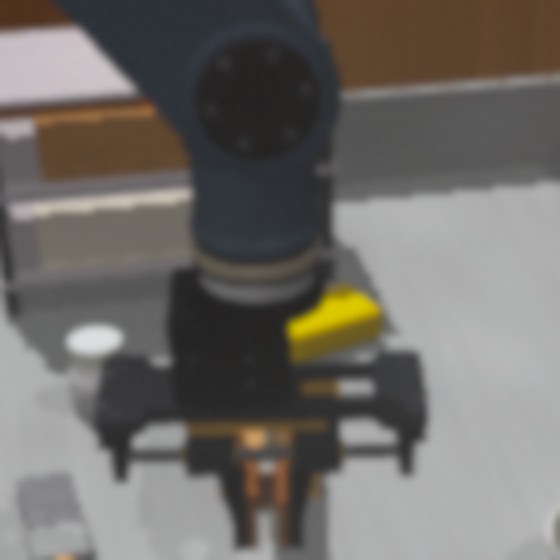

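Request:
arm_command(delta_pos=[[-0.1,-0.5,0],[-0.1,-0.9,0],[-0.1,-1.3,0],[-0.1,-1.4,0],[-0.1,-1.4,0],[-0.1,-1.4,0]], rot=[[0,0,0],[0,0,0],[0,0,0],[0,0,0],[0,0,0],[0,0,0]])

```text
time_s: 15.15
position: [503.0, 74.2, 58.3]
tcp_rot: [0.002, 0.996, -0.09, -0.002]
wrist_force: [-0.3, -0.1, -0.7]
finger_gap: 24.6
```

```bash
python3 - <<'E'
from h import *
P=pose();s=bot.sense();print(P,s['wrist_force'],s['finger_gap'])
im=cams.snapshot('wrist');cv2.imwrite('pics/w14.png',im)
t=cams.snapshot('top');zoom(t,180,150,330,260,5,'pics/t14z.png')
K,T=camT('wrist',P)
for p in ((517.5,149,162),(517.5,149,12),(517.5,149,104)):print(proj('wrist',p,P))
iT=np.linalg.inv(P);print('E in tool',iT@[517,148,90,1]);print([bot.sense()['qd']])
E
```

```text
[[  0.984  -0.18   -0.004 503.049]
 [ -0.18   -0.984  -0.004  74.208]
 [ -0.004   0.005  -1.     58.293]
 [  0.      0.      0.      1.   ]] [-0.271 -0.066 -0.652] 24.632679711350043
[322.851  94.826]
[321.919 110.704]
[322.251 105.055]
E in tool [  0.331 -74.952 -32.052   1.   ]
[array([-0.001,  0.001,  0.   ,  0.   , -0.   , -0.002])]
```

View pics/w14.png

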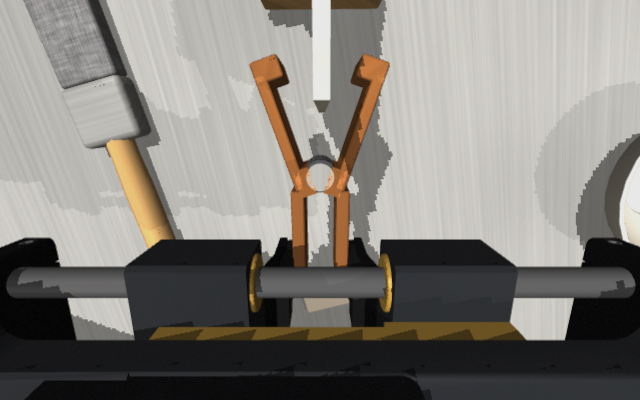

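View pics/t14z.png

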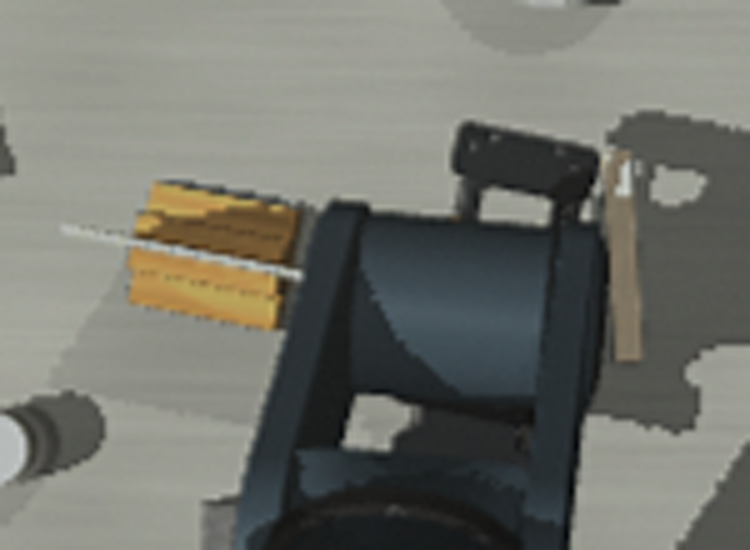

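```bash
python3 - <<'E'
from workcell import bot
print(bot.finish_job()); s=bot.sense(); print(s['time_s'],s['position'],s['wrist_force'],s['finger_gap'])
E
```

```text
the job is handed in; nothing more can be done
None
the job is handed in; nothing more can be done
```

I rang the grey bell, then picked up the large clip and handed the job in with it held open around the board's free edge. I got no verdict, so the figures below are my own measurements.

- **Bell:** The wrist force rose to about 12 N on the plunger, against 4.5 N for its spring at the stop, so I take it that it bottomed out. My first tries pressed nothing. The first came down about 8 mm off the plunger head. I also found that the fingertips end roughly 22 mm short of the reported TCP, and I allowed for that in everything after.
- **Clip:** I gripped it by the handles with a 30 N setting. The gap settled at about 24.6 mm, against the 26 mm the handles should measure when wide open; the picture shows the jaws wide open. The grip did not slip during lifting or carrying.
- **Final pose:**
  - The last wrist picture shows the board edge centred between the jaws, with about 13 mm clear on each side.
  - The tips are about 20 mm past the edge, the hinge is about 29 mm outside it and about 90 mm above the table.
  - The arm was at rest and the wrist force was under 1 N.
- **Timing and other objects:** About 15 s were used. I felt no contact with the board and saw nothing else moved, but I did not measure the other objects' positions at the end.

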